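# Pack the extraction kit into its carrier

### The job

Pack the extraction kit into the grey carrier: stand each of the three round bottles upright in the round cup of matching size (largest in largest, middle in middle, smallest in smallest) and the oblong carton upright in the oblong pocket. Set each one down gently on the floor of its holder, without dropping or tipping it over. The square bottle and the square carton belong to another kit: leave them standing where they are.

Things in the scene. Friction and masses are not known exactly. Their poses are not given: they have to be found in the camera images.
- large_bottle_c (a point): The largest of the three round bottles: white plastic, blue screw cap, standing upright. Outside diameter 56 mm, 84 mm tall in all with its cap; the sides are straight from the bottom to 58 mm up, above that a shoulder and a narrower cap. The point is on its axis, half-way up (42 mm above its underside); z is up along the axis.
- medium_bottle_c (a point): The middle one of the three round bottles: white plastic, blue screw cap, standing upright. Outside diameter 46 mm, 78 mm tall in all with its cap; the sides are straight from the bottom to 52 mm up, above that a shoulder and a narrower cap. The point is on its axis, half-way up (39 mm above its underside); z is up along the axis.
- small_bottle_c (a point): The smallest of the three round bottles: white plastic, blue screw cap, standing upright. Outside diameter 36 mm, 72 mm tall in all with its cap; the sides are straight from the bottom to 46 mm up, above that a shoulder and a narrower cap. The point is on its axis, half-way up (36 mm above its underside); z is up along the axis.
- oblong_carton_c (a point): Oblong brown carton standing upright, 70 mm along its x, 42 mm along its y, 76 mm tall. The point is its centre, half-way up (38 mm above its underside); z is up.
- large_cup: The largest of the three round white cups in the grey carrier: inside diameter 74 mm, wall 4 mm thick. Origin: centre of the cup's underside, which lies 6 mm above the bench on the carrier's floor; the cup's inner floor is 4 mm above the origin and its rim 16 mm above the origin. z is up.
- medium_cup: The middle one of the three round white cups in the grey carrier: inside diameter 64 mm, wall 4 mm thick. Origin: centre of the cup's underside, which lies 6 mm above the bench on the carrier's floor; the cup's inner floor is 4 mm above the origin and its rim 16 mm above the origin. z is up.
- small_cup: The smallest of the three round white cups in the grey carrier: inside diameter 54 mm, wall 4 mm thick. Origin: centre of the cup's underside, which lies 6 mm above the bench on the carrier's floor; the cup's inner floor is 4 mm above the origin and its rim 16 mm above the origin. z is up.
- oblong_pocket: Oblong white pocket, inside 88 mm (its x) by 60 mm (its y), walls 4 mm. Origin: centre of its underside, 6 mm above the bench; its floor is 4 mm, its rim 16 mm above the origin. Cups and pocket are fixed, in varying order, at the corners of a 102 mm square in the carrier (fixed square grey tray, sides 218 mm, rim 18 mm high), whose sides run along this x and y.
- square_bottle_c (a point): Square bottle of another kit, to be left alone: white plastic with a blue screw cap like the round ones, but 46 x 46 mm in section; 78 mm tall, standing upright. The point is its centre, half-way up (39 mm); z is up.
- square_carton_c (a point): Square carton of another kit, to be left alone: brown like the oblong one, but 50 x 50 mm in plan; 76 mm tall, standing upright. The point is its centre, half-way up (38 mm); z is up.
There are look-alikes about, which are no part of the job. What is shaped like the part that bears oblong_carton_c but pink or purple is not meant.

How it is judged:
By the outcome, as a careful person would: the job done as asked, in the order asked, and still so for the second after the job is handed in, with the robot touching nothing.
It also fails if it takes over 136 s, if anything falls off the work surface, if the arm or the gripper's body presses on something with over 40 N, if the wrist force passes 120 N, or if a joint passes its speed limit or range.

### The arm

A 6-joint arm with a two-finger parallel gripper is mounted at the origin on the work surface. World frame = base frame: x ahead of the robot, y to its left, z up, the work surface at z = 0. Lengths are in mm, angles in degrees, forces in N, time in s.
With the tool pointing down it reaches from about 300 to 850 mm from the base axis. Payload 4.2 kg.
Tool frame: the origin (TCP) lies between the finger pads; the fingertips stand 22 mm ahead of it and the grasp point (between the pads) lies 3 mm ahead of it; z points along the fingers, y is the direction in which the jaws open and shut (so a half turn about z gives the same grasp; the last joint's range is limited). The gripper opens to 91 mm and grips with 3 to 60 N. Pads are 32 mm wide; open, the fingers measure 118 mm over their backs; the gripper's body (76 mm by 178 mm) begins 60 mm behind the grasp point.
Start: joints at [-69.672, 18.312, 89.639, -0, 72.044, -1.146], TCP at [210.503, -535.097, 235.976] pointing down, gripper open.
Joint ranges: [-177.97, 177.97], [-48.28, 115.42], [12.27, 149.76], [-77.06, 257.06], [2.81, 150.46], [-146.56, 146.56]. Speed limits (degrees/s): [147.25, 147.25, 180, 180, 180, 180].

### API

Orientations are given as [roll, pitch, yaw] about the fixed x, y, z axes, in that order (R = Rz(yaw) Ry(pitch) Rx(roll)).
In Python, from workcell import * gives the robot as it stands.
- The arm moves only by the shell command python3 -m jog 'ROWS' [OPENING] [FORCE]. ROWS is text: rows parted by semicolons, each of 6 numbers parted by spaces: the shift along the tool's x, y, z in units of 0.5 m (1.0 is 0.5 m), then the turn, a rotation vector about the tool's x, y, z in units of pi/2 rad (1.0 is pi/2 rad). A call has 1 to 20 rows; each row is the pose to reach, as a shift and turn from the pose measured when the call began, along the tool's axes at that moment; what a row does not reach only later rows make up. A row lasts 1/12 s, in which the tool goes at most 41.7 mm and 7.16 degrees, less where a joint would pass 70% of its speed; a pose out of reach is approached as far as the arm can. A call with a number of a shift or a turn outside -1 to 1 is refused whole. A call with a gripper value outside its range is refused whole. OPENING is the opening, from -1 (shut) to 1 (fully open), set as the call begins (- or left out, the last holds). The fingers move at their own pace and stop on an object; FORCE is the grip in N (left out, the last holds). Time passes only in rows, so rows that repeat a pose let the fingers close. It gives the time, the measured TCP pose, the force and the opening at its end, in the units of the state.
- state(): the state, without advancing time (a new reading comes with each control period).
- grab_frame(name): name is "scene" or "top" or "wrist"; returns the picture (400x640x3 uint8, red, green, blue); there is no depth.
- calibration(name): a dict with "mtx" (3x3 intrinsics, pixels), "rvec" (rotation vector, rad) and "tvec" (3), from world to camera coordinates, as OpenCV has them. Camera axes: x right, y down, z forward; pixel columns grow to the right and rows downward; lengths in mm; the calibration is good to about 2 mm. A picture is of the moment at which its call begins: read the wrist's pose just before it. calibration takes no time and is no camera call; for the wrist camera it gives the pose at the moment of the call.
- job_done(): hands the job in, once; it reports no verdict.
Trained networks look in the newest picture that a camera, given by its name, has taken for a name from the list of things; names that differ only in an ending like _2 or _b are one class to them, and where a whole thing is asked for, a point or a joint stands for the part that bears it (a point fixed in the world has none). Each returns a list of dicts, best first, with "confidence" (0 to 1); they miss things now and then, are a little off and sometimes report something else, mostly with a low value. They report only what shows in the picture. A call takes as long as a camera call. They do not tell look-alikes from the thing itself.
- spot_in(query, camera): "rect" ([left, top, right, bottom] in pixels, round what is visible of it).
- tip_of(query, camera): "location" ([column, row] in pixels: a listed point, or the origin of a listed thing).
The state is a dict: "time_s": time; "qpos": joint angles; "qvel": joint speeds; "effort": joint torques, N m; "ee_pos": TCP position; "ee_rot": TCP orientation; "force": force on the tool from outside, world axes, zero at the start; "torque": the same for the moment, N m; "gripper_width": finger opening in mm.
Only numpy, scipy, OpenCV 4.12 (cv2) and the standard library are available. Lean on these libraries where they do the work, as an engineer would, in place of code of your own. Each camera call takes 0.05 s, during which the arm holds its last target. There are 200 camera calls.

## Working session

There is one attempt and no reset: what is moved stays moved. The work goes in short steps, Python scripts to look and compute and a shell command to move; the robot and the scene stay as the last step left them, time stands still between calls to the robot, and variables do not carry over. Pictures are saved under pics/ and viewed, about 12 in all and at most 16, crops included, and the job is handed in when it is done.

```bash
ls; mkdir -p pics; cat > h.py <<'E'
from workcell import *
import numpy as np, cv2
from scipy.spatial.transform import Rotation as R
def cal(n):
    c=calibration(n); return np.array(c["mtx"],float),np.array(c["rvec"],float),np.array(c["tvec"],float).ravel()
def back(n,px,z,c=None):
    K,r,t=c or cal(n); Rm=cv2.Rodrigues(r)[0]
    d=Rm.T@np.linalg.inv(K)@np.array([px[0],px[1],1.]); o=-Rm.T@t
    return o+d*(z-o[2])/d[2]
def proj(n,P,c=None):
    K,r,t=c or cal(n); return cv2.projectPoints(np.array(P,float).reshape(-1,1,3),r,t,K,None)[0].reshape(-1,2)
def save(n,im): cv2.imwrite('pics/'+n+'.png',im[:,:,::-1])
def rel(pos,yaw=None):
    """row numbers from the present pose to TCP pos with tool down at yaw of tool y axis"""
    s=state(); Rm=R.from_euler('xyz',s['ee_rot'],degrees=True)
    out=Rm.inv().apply(np.array(pos)-s['ee_pos'])/500
    y=Rm.as_matrix()[:,1]; cur=np.degrees(np.arctan2(y[1],y[0]))
    tz=0 if yaw is None else -(((yaw-cur)+90)%180-90)/90
    return np.round(out,4),np.round(tz,4)
E
python3 - <<'E'
from h import *
print(state()['ee_rot'],state()['time_s'])
Z=dict(large_bottle_c=42,medium_bottle_c=39,small_bottle_c=36,oblong_carton_c=38,square_bottle_c=39,square_carton_c=38,large_cup=6,medium_cup=6,small_cup=6,oblong_pocket=6)
for n in("top","scene"):
    im=grab_frame(n); save(n+'0',im)
    for k,z in Z.items():
        for d in tip_of(k,n)[:2]: print(n,k,np.round(d['location']),round(d['confidence'],2),np.round(back(n,d['location'],z)[:2]))
E
```

```text
pics
[-1.79899171e+02 -1.80741329e-03  2.14718969e+01] 0.0
top large_bottle_c [334. 245.] 0.67 [459. -91.]
top medium_bottle_c [434. 202.] 0.72 [ 580. -378.]
top medium_bottle_c [332. 197.] 0.48 [599. -87.]
top small_bottle_c [376. 195.] 0.62 [ 604. -213.]
top oblong_carton_c [434. 202.] 0.97 [ 582. -378.]
top oblong_carton_c [463. 238.] 0.95 [ 476. -452.]
top square_bottle_c [378. 247.] 0.61 [ 455. -215.]
top square_carton_c [432. 251.] 0.87 [ 442. -363.]
top large_cup [234. 222.] 0.92 [531. 202.]
top medium_cup [203. 238.] 0.89 [487. 293.]
top small_cup [188. 210.] 0.75 [570. 343.]
top oblong_pocket [221. 197.] 0.62 [609. 245.]
top oblong_pocket [236. 221.] 0.5 [534. 198.]
scene large_bottle_c [344. 175.] 0.67 [467. -88.]
scene medium_bottle_c [305. 203.] 0.7 [603. -90.]
scene small_bottle_c [275. 173.] 0.51 [ 601. -220.]
scene small_bottle_c [344. 172.] 0.51 [457. -97.]
scene oblong_carton_c [215. 123.] 0.9 [ 621. -490.]
scene oblong_carton_c [258. 108.] 0.66 [ 486. -458.]
scene square_bottle_c [312. 146.] 0.82 [ 463. -225.]
scene square_carton_c [290. 121.] 0.94 [ 446. -344.]
scene large_cup [405. 268.] 0.76 [528. 194.]
scene large_cup [276. 176.] 0.44 [ 592. -230.]
scene medium_cup [451. 280.] 0.57 [471. 284.]
scene small_cup [445. 328.] 0.83 [569. 343.]
scene oblong_pocket [397. 308.] 0.66 [616. 245.]
```

View pics/top0.png

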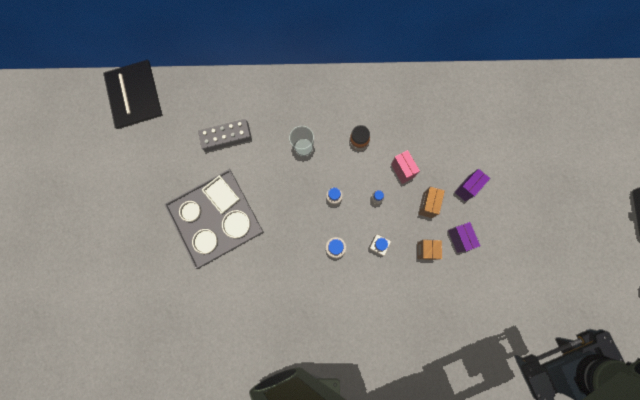

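View pics/scene0.png

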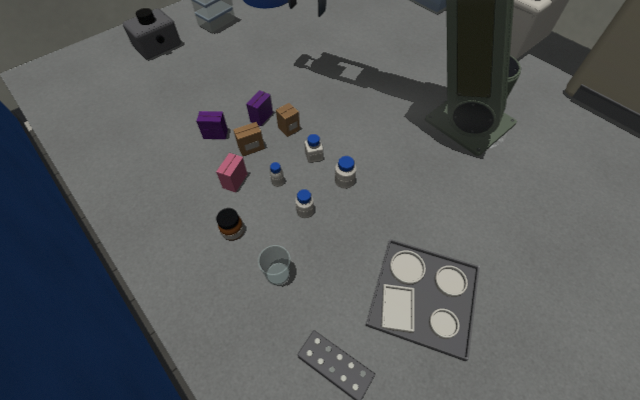

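Both views agree. In the top picture the carrier's pocket is at (221,194), with the small, large and medium cups at (189,211), (235,224) and (204,241). The round bottles are at (335,247) large, (334,196) medium and (378,197) small, and the brown oblong carton is at (433,202). The square bottle is at (380,245) and the square carton at (432,250). I'll look closer with the wrist camera next.

```bash
python3 - <<'E'
from h import *
print(rel([480,-230,420],-90))
c=cal("wrist"); print(c); print(proj("top",[[480,-230,0]]))
Rm=cv2.Rodrigues(c[1])[0]; print(-Rm.T@c[2],Rm[2])
E
```

```text
(array([ 0.725 , -0.3705, -0.3681]), np.float64(0.2386))
(array([[342.5664409 ,   0.        , 316.35459077],
       [  0.        , 342.5664409 , 202.86389442],
       [  0.        ,   0.        ,   1.        ]]), array([-2.38644423,  1.62555154,  0.24260897]), array([-574.73250659,  -33.19069136,  392.86074058]))
[[381.447051   238.72381969]]
[ 287.46580354 -504.67325678  385.26218774] [-0.27136267 -0.10636862 -0.95658142]
```

```bash
python3 -m jog '0.36 -0.18 -0.2 0 0 0.12;0.725 -0.37 -0.3 0 0 0.239;0.725 -0.37 -0.3 0 0 0.239;0.725 -0.37 -0.3 0 0 0.239;0.725 -0.37 -0.3 0 0 0.239;0.725 -0.37 -0.3 0 0 0.239;0.725 -0.37 -0.3 0 0 0.239;0.725 -0.37 -0.3 0 0 0.239;0.725 -0.37 -0.3 0 0 0.239;0.725 -0.37 -0.3 0 0 0.239;0.725 -0.37 -0.3 0 0 0.239;0.725 -0.37 -0.3 0 0 0.239;0.725 -0.37 -0.3 0 0 0.239;0.725 -0.37 -0.3 0 0 0.239;0.725 -0.37 -0.3 0 0 0.239' 1 20
python3 - <<'E'
from h import *
Z=dict(large_bottle_c=42,medium_bottle_c=39,small_bottle_c=36,oblong_carton_c=38,square_bottle_c=39,square_carton_c=38)
n='wrist'; c=cal(n); im=grab_frame(n); save('w1',im); np.save('w1c.npy',np.array(c,dtype=object),allow_pickle=True)
for k,z in Z.items():
    for d in tip_of(k,n)[:2]: print(n,k,np.round(d['location']),round(d['confidence'],2),np.round(back(n,d['location'],z,c)[:2],1))
E
```

```text
time_s: 2.35
ee_pos: [479.2, -231.0, 385.3]
ee_rot: [-180.0, 0.1, -0.1]
force: [0.4, -0.9, 0.2]
gripper_width: 91.2Traceback (most recent call last):
  File "<stdin>", line 3, in <module>
ValueError: could not broadcast input array from shape (3,3) into shape (3,)
```

View pics/w1.png

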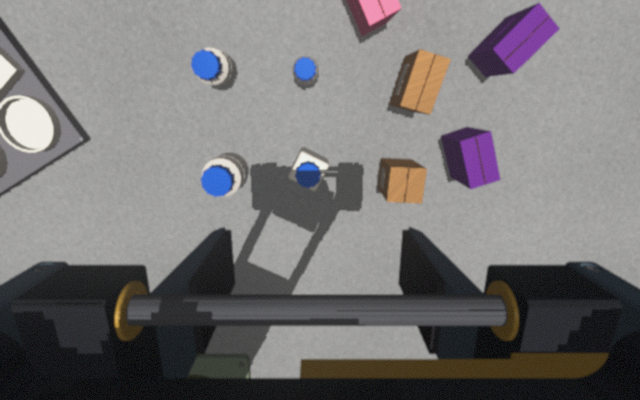

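The wrist view shows the large bottle's cap at (218,181), the medium's at (207,65) and the small's at (305,69). The oblong carton is at (422,82), the square bottle at (308,175) and the square carton at (401,182). I'll measure the caps and the carton top by colour.

```bash
python3 - <<'E'
from h import *
Z=dict(large_bottle_c=42,medium_bottle_c=39,small_bottle_c=36,oblong_carton_c=38)
n='wrist'; c=cal(n); im=grab_frame(n)
for k,z in Z.items():
    for d in tip_of(k,n)[:2]: print(k,np.round(d['location']),round(d['confidence'],2),np.round(back(n,d['location'],z,c)[:2],1))
hsv=cv2.cvtColor(im,cv2.COLOR_RGB2HSV)
m=cv2.inRange(hsv,(100,150,60),(125,255,255)); m[215:]=0
_,l,st,ce=cv2.connectedComponentsWithStats(m)
for i in range(1,len(st)):
    if st[i,4]>80:
        cnt=cv2.findContours((l==i).astype('uint8'),0,1)[0][0]; e=cv2.minEnclosingCircle(cnt)
        print('cap',st[i],np.round(ce[i]),[np.round(back(n,ce[i],z,c)[:2],1) for z in(84,78,72)])
m=cv2.inRange(hsv,(8,80,60),(20,255,255)); m[215:]=0
m=cv2.morphologyEx(m,cv2.MORPH_CLOSE,np.ones((5,5)))
cnts=[x for x in cv2.findContours(m,0,1)[0] if cv2.contourArea(x)>400]
for x in cnts:
    print('carton',cv2.boxPoints(cv2.minAreaRect(x)).round().tolist())
cv2.imwrite('pics/crop.png',cv2.resize(im[30:215,180:460,::-1],None,fx=2.8,fy=2.8,interpolation=2))
E
```

```text
large_bottle_c [226. 173.] 0.79 [456.7 -98.3]
medium_bottle_c [210.  69.] 0.83 [600.4 -87.7]
small_bottle_c [307.  72.] 0.9 [ 595.8 -217.9]
oblong_carton_c [416.  85.] 0.79 [ 578.7 -367.4]
oblong_carton_c [464. 157.] 0.77 [ 479.7 -445.5]
cap [192  51  27  28 589] [205.  65.] [array([601.5, -95. ]), array([602. , -93.2]), array([602.5, -91.4])]
cap [295  58  20  22 337] [305.  69.] [array([ 596.4, -216.6]), array([ 596.9, -216.4]), array([ 597.3, -216.2])]
cap [297 163  22  23 387] [307. 174.] [array([ 464.5, -218.8]), array([ 463.2, -218.6]), array([ 461.9, -218.4])]
cap [202 167  30  29 682] [217. 181.] [array([455.6, -96.2]), array([454.2, -94.4]), array([452.8, -92.6])]
carton [[378.0, 200.0], [382.0, 158.0], [427.0, 162.0], [423.0, 204.0]]
carton [[390.0, 103.0], [409.0, 45.0], [450.0, 59.0], [431.0, 117.0]]
```

View pics/crop.png

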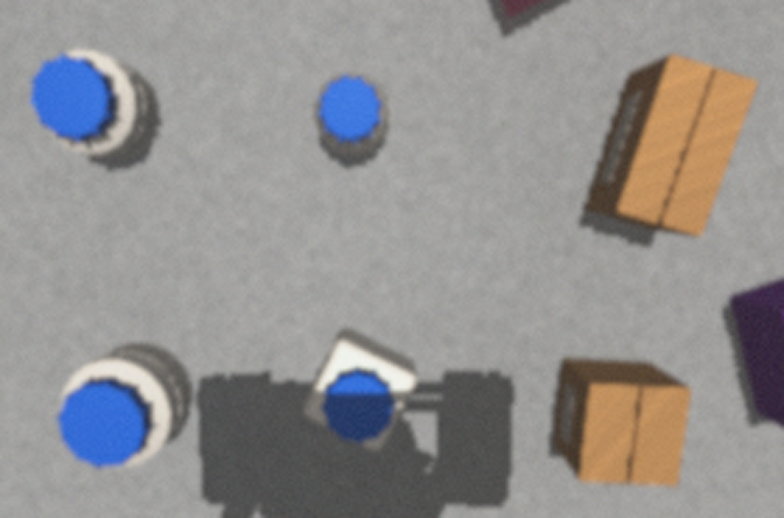

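```bash
python3 - <<'E'
from h import *
c=cal('wrist'); p=np.array([[670,55],[757,80],[700,235],[615,212]])/2.8+[180,30]
P=np.array([back('wrist',q,76,c)[:2] for q in p]); print(P.round(1),P.mean(0),[(np.linalg.norm(P[i]-P[i-1]).round(1),np.degrees(np.arctan2(*(P[i]-P[i-1])[::-1])).round(1)) for i in range(4)])
E
python3 -m jog '-0.046 -0.268 0.47 0 0 0;-0.046 -0.268 0.47 0 0 0;-0.046 -0.268 0.47 0 0 0;-0.046 -0.268 0.47 0 0 0;-0.046 -0.268 0.47 0 0 0;-0.046 -0.268 0.47 0 0 0;-0.046 -0.268 0.47 0 0 0;-0.046 -0.268 0.47 0 0 0;-0.046 -0.268 0.47 0 0 0;-0.046 -0.268 0.55 0 0 0;-0.046 -0.268 0.62 0 0 0;-0.046 -0.268 0.66 0 0 0;-0.046 -0.268 0.68 0 0 0;-0.046 -0.268 0.694 0 0 0;-0.046 -0.268 0.694 0 0 0;-0.046 -0.268 0.694 0 0 0'
```

```text
[[ 619.7 -357.6]
 [ 609.4 -397. ]
 [ 542.9 -378.1]
 [ 553.2 -338. ]] [ 581.2817038  -367.65293772] [(np.float64(69.3), np.float64(-16.4)), (np.float64(40.8), np.float64(-104.6)), (np.float64(69.2), np.float64(164.1)), (np.float64(41.4), np.float64(75.6))]
time_s: 3.98
ee_pos: [458.5, -97.6, 40.1]
ee_rot: [180.0, -0.2, -0.1]
force: [0.2, -0.2, 0.7]
gripper_width: 91.5
```

```bash
python3 -m jog '0 0 0 0 0 0;0 0 0 0 0 0;0 0 0 0 0 0;0 0 0 0 0 0;0 0 0 0 0 0;0 0 0 0 0 0;0 0 0 0 0 0;0 0 0 0 0 0' -1 25
python3 -m jog '0 0 -0.03 0 0 0;0 0 -0.1 0 0 0;0 0 -0.18 0 0 0;0 0 -0.26 0 0 0;-0.01 -0.06 -0.34 0 0 0;-0.02 -0.13 -0.42 0 0 0;-0.03 -0.21 -0.44 0 0 0;-0.03 -0.29 -0.44 0 0 0;-0.03 -0.37 -0.44 0 0 0;-0.03 -0.45 -0.44 0 0 0;-0.03 -0.53 -0.44 0 0 0;-0.03 -0.6 -0.44 0 0 0;-0.03 -0.66 -0.44 0 0 0;-0.03 -0.7 -0.44 0 0 0;-0.03 -0.7 -0.44 0 0 0;-0.03 -0.7 -0.44 0 0 0;-0.03 -0.7 -0.44 0 0 0'
python3 - <<'E'
from h import *
n='wrist'; c=cal(n); im=grab_frame(n); save('w2',im)
P={}
for k in('large_cup','medium_cup','small_cup','oblong_pocket'):
    for d in tip_of(k,n)[:2]: print(k,np.round(d['location']),round(d['confidence'],2),np.round(back(n,d['location'],6,c)[:2],1))
E
```

```text
time_s: 4.65
ee_pos: [458.6, -97.5, 40.3]
ee_rot: [180.0, -0.2, -0.1]
force: [-0.1, 1.2, 4.1]
gripper_width: 55.4
time_s: 6.07
ee_pos: [443.5, 251.9, 259.5]
ee_rot: [179.9, -0.1, -0.1]
force: [0.5, 0.4, -1.5]
gripper_width: 55.0
large_cup [364.  99.] 0.85 [525.5 198.1]
large_cup [241.  61.] 0.63 [565.9 334. ]
medium_cup [286. 152.] 0.66 [466.7 287.7]
small_cup [240.  65.] 0.62 [561.6 334.4]
oblong_pocket [319.  14.] 0.74 [611.5 248.6]
```

View pics/w2.png

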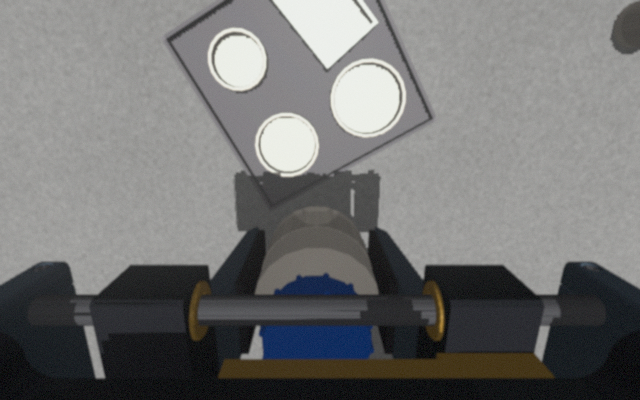

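Cup rims are centred near large (368,97), medium (287,144) and small (238,60), with the pocket beyond them. I'll fit the 102 mm square to these.

```bash
python3 - <<'E'
from h import *
n='wrist'; c=cal(n); im=cv2.imread('pics/w2.png')
g=(cv2.cvtColor(im,cv2.COLOR_BGR2GRAY)>175).astype('uint8'); g[190:]=0
cs=[cv2.convexHull(x) for x in cv2.findContours(g,0,1)[0] if cv2.contourArea(x)>1200]
for x in cs: print(cv2.fitEllipse(x))
N={}
for x in cs:
    e=cv2.fitEllipse(x); p=back(n,e[0],22,c)[:2]
    k=min([('L',(526,198)),('M',(470,288)),('S',(564,334)),('P',(611,247))],key=lambda q:np.hypot(*(p-q[1])))[0]; N[k]=p; print(k,p.round(1))
S={'L':(0,0),'M':(0,102),'S':(102,102),'P':(102,0)}
ks=['L','M','S']; A=np.array([S[k] for k in ks],float);B=np.array([N[k] for k in ks])
a=A-A.mean(0);b=B-B.mean(0); th=np.arctan2((a[:,0]*b[:,1]-a[:,1]*b[:,0]).sum(),(a*b).sum())
Rm=np.array([[np.cos(th),-np.sin(th)],[np.sin(th),np.cos(th)]])
print('th',np.degrees(th)); 
for k in S: print(k,(Rm@(np.array(S[k])-A.mean(0))+B.mean(0)).round(1), N.get(k))
E
```

```text
((286.4451904296875, 144.22613525390625), (63.19483184814453, 64.77745819091797), 138.94149780273438)
((367.8739013671875, 97.38545989990234), (74.88200378417969, 79.79666900634766), 20.96796226501465)
((236.56211853027344, 58.771331787109375), (58.1438102722168, 63.99985885620117), 159.84205627441406)
((323.3593444824219, 7.2661895751953125), (80.98834228515625, 147.63365173339844), 143.59011840820312)
M [478.3 285.2]
L [528.2 195.7]
S [567.5 335. ]
P [615.3 244. ]
th 29.19404068457701
L [528.2 196. ] [528.22698711 195.68609848]
M [478.4 285.1] [478.26972208 285.24194398]
S [567.4 334.8] [567.51093282 334.96336726]
P [617.2 245.8] [615.29013993 243.99690788]
```

```bash
python3 -m jog '0.06 0.04 0.06 0 0 0;0.12 0.08 0.12 0 0 0;0.17 0.112 0.2 0 0 0;0.173 0.112 0.27 0 0 0;0.173 0.112 0.33 0 0 0;0.173 0.112 0.37 0 0 0;0.173 0.112 0.39 0 0 0;0.173 0.112 0.4 0 0 0;0.173 0.112 0.405 0 0 0;0.173 0.112 0.41 0 0 0;0.173 0.112 0.413 0 0 0;0.173 0.112 0.416 0 0 0;0.173 0.112 0.418 0 0 0;0.173 0.112 0.418 0 0 0;0.173 0.112 0.418 0 0 0'
```

```text
time_s: 7.57
ee_pos: [531.0, 195.3, 51.9]
ee_rot: [180.0, -0.2, -0.2]
force: [-0.7, 0.5, -0.7]
gripper_width: 55.0
```

```bash
python3 -m jog '0 0 0.003 0 0 0;0 0 0.005 0 0 0;0 0 0.007 0 0 0;0 0 0.007 0 0 0;0 0 0.007 0 0 0'
```

```text
time_s: 7.98
ee_pos: [531.3, 195.4, 50.3]
ee_rot: [180.0, -0.3, -0.2]
force: [-2.5, -1.1, 11.3]
gripper_width: 55.0
```

```bash
python3 -m jog '0 0 0 0 0 0;0 0 0 0 0 0;0 0 0 0 0 0;0 0 0 0 0 0;0 0 0 0 0 0;0 0 -0.02 0 0 0;0 0 -0.06 0 0 0;0 0 -0.13 0 0 0;0 0 -0.2 0 0 0;0 0 -0.24 0 0 0;0 0 -0.24 0 0 0;0 0 -0.24 0 0 0' 1
python3 -m jog '0.03 0.06 0 0 0 0;0.06 0.13 0 0 0 0;0.09 0.21 0 0 0 0;0.12 0.29 0 0 0 0;0.14 0.37 0 0 0 0;0.14 0.45 0 0 0 0;0.14 0.52 0 0 0 0;0.14 0.56 0 0 0 0;0.14 0.575 0 0 0 0;0.14 0.575 0 0 0 0;0.14 0.575 0 0 0 0;0.14 0.575 0.04 0 0 0;0.14 0.575 0.04 0 0 0'
python3 - <<'E'
from h import *
n='wrist'
print(rel([602,-92,38],-90)); im=grab_frame("top"); save('t2',im[150:290,150:400])
E
```

```text
time_s: 8.98
ee_pos: [531.3, 195.7, 172.0]
ee_rot: [-179.9, -0.5, -0.2]
force: [-0.1, 0.2, -1.1]
gripper_width: 91.0
time_s: 10.07
ee_pos: [598.4, -89.9, 149.3]
ee_rot: [-179.9, -0.1, -0.1]
force: [-1.2, 0.5, -1.0]
gripper_width: 91.3
(array([0.0068, 0.0049, 0.2226]), np.float64(-0.0011))
```

```bash
python3 -m jog '0.005 0.004 0.04 0 0 0;0.008 0.005 0.1 0 0 0;0.008 0.005 0.15 0 0 0;0.008 0.005 0.19 0 0 0;0.008 0.005 0.21 0 0 0;0.008 0.005 0.22 0 0 0;0.008 0.005 0.224 0 0 0;0.008 0.005 0.224 0 0 0;0.008 0.005 0.224 0 0 0'
python3 -m jog '0 0 0 0 0 0;0 0 0 0 0 0;0 0 0 0 0 0;0 0 0 0 0 0;0 0 0 0 0 0;0 0 0 0 0 0;0 0 0 0 0 0;0 0 0 0 0 0;0 0 0 0 0 0' -1 25
```

```text
time_s: 10.87
ee_pos: [604.2, -92.2, 39.8]
ee_rot: [-179.9, -0.3, -0.1]
force: [0.2, -0.6, -0.7]
gripper_width: 91.3
time_s: 11.62
ee_pos: [604.1, -92.2, 39.8]
ee_rot: [-179.9, -0.3, -0.1]
force: [-0.1, 0.5, -0.2]
gripper_width: 45.3
```

View pics/t2.png

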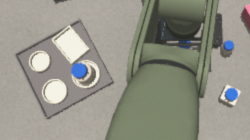

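Large stands in its cup at the crop's (83,72). Now I'll carry the medium bottle.

```bash
python3 -m jog '0 0 -0.03 0 0 0;0 0 -0.1 0 0 0;0 0 -0.18 0 0 0;0 0 -0.26 0 0 0;-0.03 -0.06 -0.34 0 0 0;-0.06 -0.13 -0.34 0 0 0;-0.09 -0.2 -0.34 0 0 0;-0.12 -0.27 -0.34 0 0 0;-0.15 -0.34 -0.34 0 0 0;-0.18 -0.41 -0.34 0 0 0;-0.21 -0.48 -0.34 0 0 0;-0.23 -0.55 -0.34 0 0 0;-0.24 -0.62 -0.34 0 0 0;-0.248 -0.68 -0.34 0 0 0;-0.248 -0.73 -0.34 0 0 0;-0.248 -0.754 -0.34 0 0 0;-0.248 -0.754 -0.34 0 0 0;-0.248 -0.754 -0.34 0 0 0;-0.248 -0.754 -0.34 0 0 0'
```

```text
time_s: 13.2
ee_pos: [479.7, 283.3, 209.5]
ee_rot: [-180.0, -0.3, -0.1]
force: [0.2, 0.2, -1.9]
gripper_width: 45.8
```

```bash
python3 -m jog '0 -0.003 0.05 0 0 0;0 -0.003 0.12 0 0 0;0 -0.003 0.19 0 0 0;0 -0.003 0.25 0 0 0;0 -0.003 0.28 0 0 0;0 -0.003 0.3 0 0 0;0 -0.003 0.307 0 0 0;0 -0.003 0.312 0 0 0;0 -0.003 0.315 0 0 0;0 -0.003 0.318 0 0 0;0 -0.003 0.321 0 0 0;0 -0.003 0.324 0 0 0;0 -0.003 0.324 0 0 0;0 -0.003 0.324 0 0 0'
```

```text
time_s: 14.37
ee_pos: [481.3, 285.2, 49.7]
ee_rot: [-179.9, -0.4, -0.1]
force: [-2.5, -2.1, 9.3]
gripper_width: 45.6
```

```bash
python3 -m jog '0 0 0 0 0 0;0 0 0 0 0 0;0 0 0 0 0 0;0 0 0 0 0 0;0 0 0 0 0 0;0 0 -0.02 0 0 0;0 0 -0.06 0 0 0;0 0 -0.13 0 0 0;0 0 -0.2 0 0 0;0 0 -0.24 0 0 0;0 0 -0.24 0 0 0;0 0 -0.24 0 0 0' 0.45
python3 -m jog '0.02 0.06 0 0 0 0;0.05 0.13 0 0 0 0;0.08 0.21 0 0 0 0;0.11 0.29 0 0 0 0;0.14 0.37 0 0 0 0;0.17 0.45 0 0 0 0;0.2 0.53 0 0 0 0;0.22 0.61 0 0 0 0;0.232 0.69 0 0 0 0;0.232 0.77 0 0 0 0;0.232 0.85 0 0 0 0;0.232 0.92 0 0 0 0;0.232 0.97 0 0 0 0;0.232 0.99 0 0 0 0;0.232 1 0 0 0 0;0.232 1 0 0 0 0;0.232 1 0.04 0 0 0;0.232 1 0.04 0 0 0' 1
python3 - <<'E'
from h import *
print(rel([598,-217,38],-90)); im=grab_frame("top"); save('t3',cv2.resize(im[150:290,150:400],None,fx=2,fy=2))
E
```

```text
time_s: 15.37
ee_pos: [480.9, 285.3, 171.4]
ee_rot: [-179.8, -0.6, -0.1]
force: [0.1, -0.3, -1.2]
gripper_width: 66.0
time_s: 16.87
ee_pos: [594.2, -212.4, 147.7]
ee_rot: [-179.6, -0.2, -0.0]
force: [-0.5, -0.6, 0.4]
gripper_width: 91.4
(array([0.0067, 0.0106, 0.2194]), np.float64(-0.0003))
```

```bash
python3 -m jog '0.006 0.008 0.03 0 0 0;0.007 0.0106 0.1 0 0 0;0.007 0.0106 0.15 0 0 0;0.007 0.0106 0.19 0 0 0;0.007 0.0106 0.21 0 0 0;0.007 0.0106 0.217 0 0 0;0.007 0.0106 0.221 0 0 0;0.007 0.0106 0.221 0 0 0;0.007 0.0106 0.221 0 0 0'
python3 -m jog '0 0 0 0 0 0;0 0 0 0 0 0;0 0 0 0 0 0;0 0 0 0 0 0;0 0 0 0 0 0;0 0 0 0 0 0;0 0 0 0 0 0;0 0 0 0 0 0;0 0 0 0 0 0;0 0 0 0 0 0;0 0 0 0 0 0' -1 20
```

```text
time_s: 17.67
ee_pos: [599.8, -217.4, 40.0]
ee_rot: [-179.7, -0.4, -0.0]
force: [1.5, 0.1, 0.3]
gripper_width: 91.1
time_s: 18.58
ee_pos: [599.7, -217.4, 39.9]
ee_rot: [-179.7, -0.4, -0.0]
force: [0.3, 0.9, -0.4]
gripper_width: 35.4
```

View pics/t3.png

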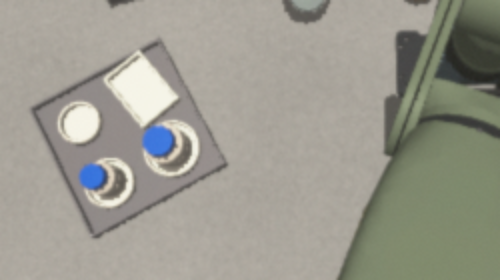

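Large and medium both stand in their cups. Now the small bottle.

```bash
python3 -m jog '0 0 -0.03 0 0 0;0 0 -0.1 0 0 0;0 0 -0.18 0 0 0;0 0 -0.26 0 0 0;0 -0.06 -0.34 0 0 0;0 -0.13 -0.34 0 0 0;0 -0.2 -0.34 0 0 0;-0.01 -0.28 -0.34 0 0 0;-0.02 -0.36 -0.34 0 0 0;-0.03 -0.44 -0.34 0 0 0;-0.04 -0.52 -0.34 0 0 0;-0.05 -0.6 -0.34 0 0 0;-0.06 -0.68 -0.34 0 0 0;-0.06 -0.76 -0.34 0 0 0;-0.06 -0.84 -0.34 0 0 0;-0.06 -0.92 -0.34 0 0 0;-0.06 -0.98 -0.34 0 0 0;-0.06 -1 -0.34 0 0 0;-0.06 -1 -0.34 0 0 0;-0.06 -1 -0.34 0 0 0'
python3 -c "
from h import *
print(rel([569,335,49.9],-90))"
```

```text
time_s: 20.25
ee_pos: [568.1, 281.3, 211.6]
ee_rot: [-179.8, -0.4, 0.0]
force: [-0.9, -0.7, -0.5]
gripper_width: 35.3
(array([-3.000e-04, -1.063e-01,  3.239e-01]), np.float64(0.0006))
```

```bash
python3 -m jog '0 -0.05 0 0 0 0;0 -0.1 0.02 0 0 0;0 -0.106 0.09 0 0 0;0 -0.106 0.16 0 0 0;0 -0.106 0.23 0 0 0;0 -0.106 0.27 0 0 0;0 -0.106 0.295 0 0 0;0 -0.106 0.307 0 0 0;0 -0.106 0.313 0 0 0;0 -0.106 0.317 0 0 0;0 -0.106 0.32 0 0 0;0 -0.106 0.323 0 0 0;0 -0.106 0.326 0 0 0;0 -0.106 0.329 0 0 0;0 -0.106 0.329 0 0 0;0 -0.106 0.329 0 0 0'
```

```text
time_s: 21.58
ee_pos: [569.9, 335.2, 49.8]
ee_rot: [-179.7, -0.5, 0.1]
force: [-1.5, -1.1, 8.7]
gripper_width: 35.1
```

```bash
python3 -m jog '0 0 0 0 0 0;0 0 0 0 0 0;0 0 0 0 0 0;0 0 0 0 0 0;0 0 0 0 0 0;0 0 -0.02 0 0 0;0 0 -0.06 0 0 0;0 0 -0.13 0 0 0;0 0 -0.2 0 0 0;-0.03 0.06 -0.27 0 0 0;-0.06 0.12 -0.34 0 0 0;-0.1 0.178 -0.4 0 0 0;-0.1 0.178 -0.42 0 0 0;-0.1 0.178 -0.42 0 0 0;-0.1 0.178 -0.42 0 0 0;-0.1 0.178 -0.42 0 0 0' 0.25
python3 - <<'E'
from h import *
n='wrist'; c=cal(n); im=grab_frame(n); save('w3',im)
for k in('small_bottle_c','oblong_pocket'):
    for d in tip_of(k,n)[:2]: print(k,np.round(d['location']),round(d['confidence'],2),np.round(back(n,d['location'],46 if 'b_' in k else 6,c)[:2],1))
th=np.radians(29.2); u=np.array([np.cos(th),np.sin(th)]);v=np.array([-u[1],u[0]])
print(proj(n,[[*(np.array([617.2,245.8])+a*44*u+b*30*v),22] for a,b in((1,1),(1,-1),(-1,-1),(-1,1))],c).round())
E
```

```text
time_s: 22.92
ee_pos: [517.9, 245.4, 258.5]
ee_rot: [-179.7, -0.5, 0.1]
force: [-0.2, -0.6, -0.6]
gripper_width: 56.8
oblong_pocket [317.  90.] 0.74 [612.  246.4]
[[272.  60.]
 [322.  29.]
 [361. 107.]
 [313. 135.]]
```

View pics/w3.png

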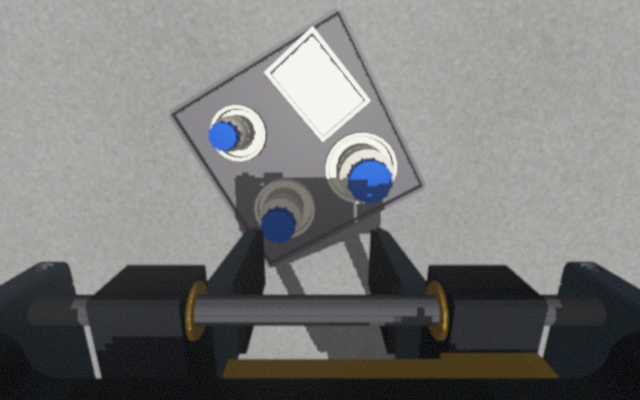

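The three bottles are upright in their matching cups. The pocket's inner rim corners are about (313,32), (365,99), (323,137) and (269,72), so it's turned about 10° from my square fit. I'll compute its pose from these corners.

```bash
python3 - <<'E'
from h import *
n='wrist'; c=cal(n); im=cv2.imread('pics/w3.png')
g=(cv2.cvtColor(im,cv2.COLOR_BGR2GRAY)>170).astype('uint8'); 
m=np.zeros_like(g); m[20:143,262:374]=1; g*=m; g=cv2.morphologyEx(g,cv2.MORPH_CLOSE,np.ones((5,5)))
x=max(cv2.findContours(g,0,1)[0],key=cv2.contourArea)
pts=np.array([back(n,q[0],22,c)[:2] for q in x],np.float32)
r=cv2.minAreaRect(pts); print('outer rect',r)
p=np.array([[313,32],[365,99],[323,137],[269,72]]);P=np.array([back(n,q,22,c)[:2] for q in p])
print(P.round(1),P.mean(0).round(1),[(np.linalg.norm(P[i]-P[i-1]).round(1),np.degrees(np.arctan2(*(P[i]-P[i-1])[::-1])).round(1)) for i in range(4)])
# carrier corners
q=np.array([[339,13],[421,185],[271,264],[174,114]]);Q=np.array([back(n,a,18,c)[:2] for a in q])
print(Q.round(1),[(np.linalg.norm(Q[i]-Q[i-1]).round(1),np.degrees(np.arctan2(*(Q[i]-Q[i-1])[::-1])).round(1)) for i in range(4)])
print(rel([583,-368,38],-105.5))
E
```

```text
outer rect ((620.1307983398438, 250.33157348632812), (112.8901596069336, 70.08953857421875), 40.309288024902344)
[[666.8 250.3]
 [601.5 194.5]
 [561.1 239.3]
 [628.5 296.7]] [614.5 245.2] [(np.float64(60.2), np.float64(-50.4)), (np.float64(86.0), np.float64(-139.5)), (np.float64(60.4), np.float64(132.0)), (np.float64(88.5), np.float64(40.4))]
[[685.1 223.9]
 [505.7 124.7]
 [403.6 303.2]
 [585.3 403.6]] [(np.float64(205.5), np.float64(-60.9)), (np.float64(205.0), np.float64(-151.0)), (np.float64(205.7), np.float64(119.8)), (np.float64(207.6), np.float64(28.9))]
(array([0.1254, 1.2288, 0.4352]), np.float64(0.1734))
```

```bash
python3 -m jog '0.01 0.08 0 0 0 0.03;0.02 0.16 0 0 0 0.06;0.03 0.24 0 0 0 0.1;0.04 0.32 0.02 0 0 0.14;0.05 0.4 0.04 0 0 0.173;0.06 0.48 0.06 0 0 0.173;0.07 0.56 0.08 0 0 0.173;0.08 0.64 0.1 0 0 0.173;0.09 0.72 0.12 0 0 0.173;0.1 0.8 0.14 0 0 0.173;0.11 0.88 0.16 0 0 0.173;0.125 0.95 0.16 0 0 0.173;0.125 0.99 0.16 0 0 0.173;0.125 1 0.16 0 0 0.173;0.125 1 0.16 0 0 0.173' 0.6
python3 -c "
from h import *
print(rel([580,-368,37],-105.5))"
```

```text
time_s: 24.32
ee_pos: [581.6, -255.0, 174.2]
ee_rot: [-179.7, -0.1, -15.6]
force: [-0.6, 0.3, 0.0]
gripper_width: 72.8
(array([0.0569, 0.2201, 0.2733]), np.float64(-0.0008))
```

```bash
python3 -m jog '0.02 0.07 0 0 0 0;0.04 0.14 0 0 0 0;0.05 0.19 0 0 0 0;0.056 0.22 0 0 0 0;0.056 0.22 0 0 0 0;0.056 0.22 0 0 0 0;0.056 0.22 0.05 0 0 0;0.056 0.22 0.05 0 0 0'
python3 -c "
from h import *
print(rel([581,-368,37],-105.5)); c=cal('wrist');im=grab_frame('wrist'); save('w4',im)
for d in tip_of('oblong_carton_c','wrist')[:2]: print(d, back('wrist',d['location'],38,c))"
```

```text
time_s: 24.98
ee_pos: [577.7, -364.7, 145.1]
ee_rot: [-179.5, 0.3, -15.5]
force: [-0.9, 0.5, -1.9]
gripper_width: 72.7
(array([0.0092, 0.0065, 0.2161]), np.float64(0.0004))
{'location': [462.3, 90.5], 'confidence': 0.86} [ 634.76580034 -486.53073915   38.        ]
```

View pics/w4.png

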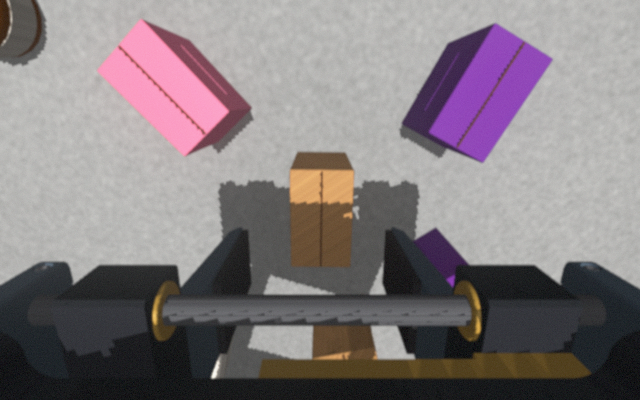

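The carton sits between the fingers, centred at (321,215) and aligned with the jaws, so I'll descend and grip it.

```bash
python3 -m jog '0.005 0.005 0.04 0 0 0;0.008 0.0065 0.1 0 0 0;0.008 0.0065 0.15 0 0 0;0.008 0.0065 0.19 0 0 0;0.008 0.0065 0.208 0 0 0;0.008 0.0065 0.215 0 0 0;0.008 0.0065 0.217 0 0 0;0.008 0.0065 0.217 0 0 0;0.008 0.0065 0.217 0 0 0'
python3 -m jog '0 0 0 0 0 0;0 0 0 0 0 0;0 0 0 0 0 0;0 0 0 0 0 0;0 0 0 0 0 0;0 0 0 0 0 0;0 0 0 0 0 0;0 0 0 0 0 0' -1 20
```

```text
time_s: 25.83
ee_pos: [583.1, -369.9, 41.3]
ee_rot: [-179.7, -0.2, -15.5]
force: [-0.0, -0.1, -0.0]
gripper_width: 73.3
time_s: 26.5
ee_pos: [583.1, -369.9, 41.5]
ee_rot: [-179.7, -0.2, -15.5]
force: [-0.4, 0.7, 1.8]
gripper_width: 42.0
```

```bash
python3 -m jog '0 0 -0.03 0 0 0;0 0 -0.1 0 0 0;0 0 -0.18 0 0 0;0 0 -0.26 0 0 0;-0.015 -0.06 -0.33 0 0 0;-0.03 -0.13 -0.36 0 0 -0.05;-0.045 -0.2 -0.36 0 0 -0.11;-0.06 -0.27 -0.36 0 0 -0.17;-0.076 -0.35 -0.36 0 0 -0.24;-0.094 -0.43 -0.36 0 0 -0.31;-0.111 -0.51 -0.36 0 0 -0.38;-0.129 -0.59 -0.36 0 0 -0.45;-0.146 -0.67 -0.36 0 0 -0.52;-0.164 -0.75 -0.36 0 0 -0.58;-0.181 -0.83 -0.36 0 0 -0.622;-0.2 -0.91 -0.36 0 0 -0.622;-0.21 -0.95 -0.36 0 0 -0.622;-0.211 -0.966 -0.36 0 0 -0.622;-0.211 -0.966 -0.36 0 0 -0.622'
python3 -c "
from h import *
print(rel([617,247,51.5],-49.5),state()['qpos'])"
```

```text
time_s: 28.08
ee_pos: [609.3, 124.6, 223.6]
ee_rot: [-179.9, -0.4, 40.7]
force: [-0.2, -0.7, -0.1]
gripper_width: 41.9
(array([ 0.1692, -0.1752,  0.3455]), np.float64(0.0021)) [10.37138344 22.85182123 84.49640411  0.25541882 72.38673028 59.60707811]
```

```bash
python3 -m jog '0.05 -0.05 0 0 0 0;0.1 -0.1 0 0 0 0;0.14 -0.15 0 0 0 0;0.169 -0.175 0 0 0 0;0.169 -0.175 0.04 0 0 0;0.169 -0.175 0.1 0 0 0;0.169 -0.175 0.16 0 0 0;0.169 -0.175 0.22 0 0 0;0.169 -0.175 0.26 0 0 0;0.169 -0.175 0.28 0 0 0;0.169 -0.175 0.29 0 0 0;0.169 -0.175 0.29 0 0 0;0.169 -0.175 0.29 0 0 0'
python3 -c "
from h import *
print(rel([617,247,51.5],-49.5)); im=grab_frame('scene'); save('s4',cv2.resize(im[210:370,340:500],None,fx=4,fy=4))"
```

```text
time_s: 29.17
ee_pos: [618.0, 246.3, 80.5]
ee_rot: [-180.0, -0.5, 40.6]
force: [0.7, -0.6, -1.4]
gripper_width: 41.9
(array([-0.0011, -0.0023,  0.058 ]), np.float64(0.0016))
```

View pics/s4.png

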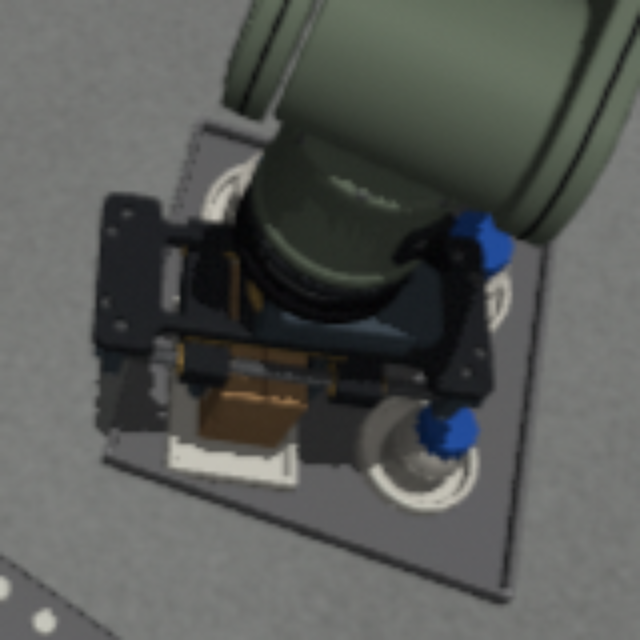

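The carton hangs over the pocket, aligned with it, at about (255,400) in the crop. Lowering it slowly.

```bash
python3 -m jog '0 -0.001 0.015 0 0 0;0 -0.001 0.03 0 0 0;0 -0.001 0.04 0 0 0;0 -0.001 0.046 0 0 0;0 -0.001 0.05 0 0 0;0 -0.001 0.053 0 0 0;0 -0.001 0.056 0 0 0;0 -0.001 0.059 0 0 0;0 -0.001 0.062 0 0 0;0 -0.001 0.062 0 0 0;0 -0.001 0.062 0 0 0'
```

```text
time_s: 30.13
ee_pos: [618.4, 247.5, 51.3]
ee_rot: [180.0, -0.6, 40.7]
force: [-1.3, 0.5, 5.2]
gripper_width: 42.0
```

Contact came at the expected height. Releasing and retreating.

```bash
python3 -m jog '0 0 0 0 0 0;0 0 0 0 0 0;0 0 0 0 0 0;0 0 0 0 0 0;0 0 0 0 0 0;0 0 -0.02 0 0 0;0 0 -0.06 0 0 0;0 0 -0.13 0 0 0;0 0 -0.2 0 0 0;0 0 -0.27 0 0 0;-0.07 0.03 -0.34 0 0 0;-0.14 0.09 -0.4 0 0 0;-0.21 0.16 -0.4 0 0 0;-0.25 0.2 -0.4 0 0 0;-0.25 0.2 -0.4 0 0 0;-0.25 0.2 -0.4 0 0 0;-0.25 0.2 -0.4 0 0 0' 0.4
python3 - <<'E'
from h import *
a=cv2.resize(grab_frame('scene')[210:370,340:500],None,fx=3,fy=3)
b=cv2.resize(grab_frame('top')[150:310,150:480],None,fx=2,fy=2)
o=np.zeros((600,800,3),np.uint8); w=cv2.resize(grab_frame('wrist'),(400,250))
o[:280,:400]=cv2.resize(a,(400,280))[:,:]; o[:280,400:]=cv2.resize(b,(400,280)); o[290:540,:400]=w
save('fin',o)
E
```

```text
time_s: 31.55
ee_pos: [587.2, 88.6, 250.5]
ee_rot: [-180.0, -0.7, 40.5]
force: [0.1, -0.3, 0.2]
gripper_width: 64.2
```

View pics/fin.png

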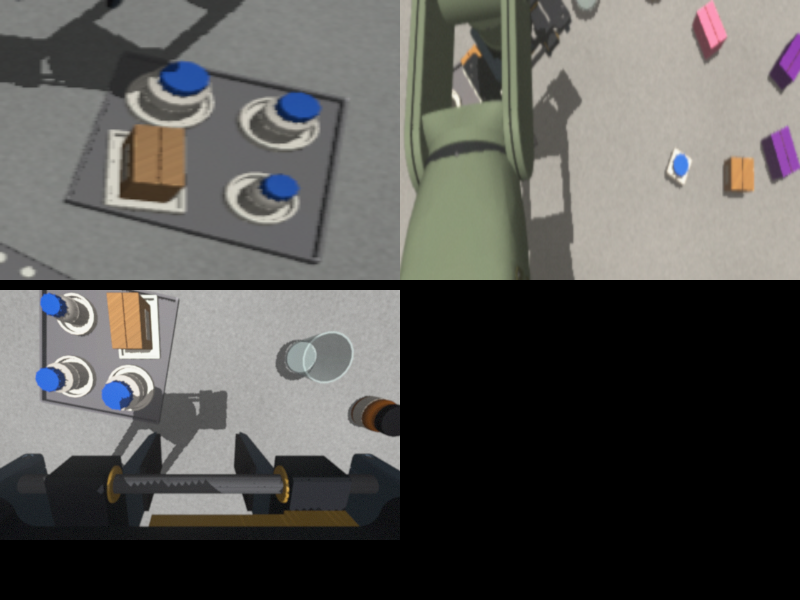

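The three bottles and the carton stand upright in their own holders. The square bottle and square carton are where they were, and the arm is clear of everything.

```bash
python3 -c "
from workcell import *
print(job_done(), state()['time_s'])"
```

```text
the job is handed in; nothing more can be done
the job is handed in; nothing more can be done
```

The kit is packed in the grey carrier. The large, medium and small bottles stand in their matching cups and the oblong carton in its pocket. Each was lowered slowly until the force reading (5 to 11 N) showed it on the holder floor, then released. The last move ended at 31.6 s of the 136 s allowed.

- **Last checks:** the final scene and wrist pictures show all four upright inside their holders. The final top picture shows the square bottle and square carton still standing in place, and the arm is clear of everything.
- **Disagreements:** the pocket looked turned about 11° from the carrier sides, so I aligned the carton to the pocket's measured walls. The networks also reported look-alikes at times, such as a purple carton as the oblong one; I ruled these out by colour in the pictures.

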